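# Post the slide box through the flap of the return chute

## Robot

A 7-joint arm with a two-finger parallel gripper is mounted at the origin on a cart in front of the work surface, level with it; the furniture and walls round the work are solid. World frame = base frame: x ahead of the robot, y to its left, z up, the work surface at z = 0. Lengths are in m, angles in rad, forces in N, time in s.
With the tool pointing down it reaches from about 0.425 to 0.875 m from the base axis. Payload 4.7 kg.
Tool frame: the origin (TCP) lies on the centre line of the jaws, within the pads' length; the fingertips stand 19 mm ahead of it and the grasp point (between the pads) is the TCP; z points along the fingers, y is the direction in which the jaws open and shut (so a half turn about z gives the same grasp; the last joint's range is limited). The gripper opens to 85 mm and grips with 20 to 120 N. Pads are 22 mm wide; open, the fingers measure 114 mm over their backs; the gripper's body (76 mm by 85 mm) begins 54 mm behind the grasp point. The pads swing forward as they close: fully open they stand 13 mm farther back than shut.
Start: joints at [1.145, 0.321, -0.07, 1.45, 0.023, 1.371, -0.057], TCP at [0.277, -0.588, 0.25] pointing down, gripper open.
Joint ranges: [-2.86, 2.86], [-0.3, 2.09], [-1.38, 1.24], [0.06, 2.45], [-1.56, 4.7], [0.09, 2.05], [-2.69, 2.69]. Speed limits (rad/s): [2.57, 2.57, 3.14, 3.14, 3.14, 3.14, 3.14].

## Interface

Orientations are given as a unit quaternion [w, x, y, z].
In Python, from station import arm gives the robot as it stands.
- The arm moves only by the shell command python3 -m jog 'ROWS' [FORCE]. ROWS is JSON, a list of rows, each a list of 7 numbers: the turn, a rotation vector about the tool's x, y, z in units of 5 degrees (1.0 is 5 degrees), then the shift along the tool's x, y, z in units of 25 mm (1.0 is 25 mm), then the opening in per cent of the stroke, from 0 (shut) to 100 (fully open). In form: [[rx, ry, rz, dx, dy, dz, gripper], ...]. A call has 1 to 5 rows; each row is the pose to reach, as a shift and turn from the pose measured when the call began, along the tool's axes at that moment; what a row does not reach only later rows make up. A row lasts 1/10 s, in which the tool goes at most 50 mm and 8.59 degrees, less where a joint would pass 70% of its speed; a pose out of reach is approached as far as the arm can. A call with a gripper value outside its range is refused whole. The fingers move at their own pace and stop on an object; FORCE is the grip in N (left out, the last holds). Time passes only in rows, so rows that repeat a pose let the fingers close. It gives the time, the measured TCP pose, the force and the opening at its end, in the units of the state.
- arm.get_state(): the state, without advancing time (a new reading comes with each control period).
- arm.get_image(name): name is "scene" or "side" or "wrist"; returns a dict with "img" (400x640x3 uint8, blue, green, red), "fovy" (degrees; the focal length in pixels is half the picture's height over the tangent of half this angle, whatever the lens; pixels are square), "cx", "cy" (the principal point, pixels), "extrinsics" (4x4, takes a point from world to camera coordinates). Camera axes: x right, y up, looking along -z (the intrinsics and any distortion apply to the point x, -y, -z); pixel columns grow to the right and rows downward; lengths in m; the calibration is good to about 2 mm. A picture is of the moment at which its call begins. There is no depth.
- arm.close_job(): hands the job in, once; it reports no verdict.
The state is a dict: "t": time; "qpos": joint angles; "joint_velocities": joint speeds; "joint_efforts": joint torques, N m; "position": TCP position; "eef_rot": TCP orientation; "contact_force": force on the tool from outside, world axes, zero at the start; "moment": the same for the moment, N m; "finger_gap": opening from 0.0 (shut) to 1.0 (fully open).
Only numpy, scipy, OpenCV 4.12 (cv2) and the standard library are available. Lean on these libraries where they do the work, as an engineer would, in place of code of your own. Each camera call takes 0.05 s, during which the arm holds its last target. There are 200 camera calls.

## Task

Push the blue slide box with the fingertips across the grey metal infeed table and through the orange gravity flap, so that the box itself swings the flap open, goes over the edge and slides down into the clear chute. Withdraw before the flap swings shut, never touching the flap with the robot, so that the flap ends closed behind the box. Do not lift the box, and leave everything else on the bench where it is.

Things in the scene. Friction and masses are not known exactly. Their poses are not given: they have to be found in the camera images.
- station: Return chute, fixed to the worktop: grey metal infeed table, white posts with the flap, then a clear roofed chute. Origin on the worktop under the doorway; x axis = direction of posting (infeed at -x, chute at +x), z up; all numbers below are mm in this frame. Infeed table: level polished metal (friction about 0.2), top z = 70, x -185 to 15, y +-96; nothing stands above it.
- infeed_end (a point): middle of the table's open end, at (-185, 0, 70); station axes. Blue guide rails 14 high (tops z = 84) stand along the table's sides: inner faces at y = +-90 from x = -185 to -115, then converging like a funnel to y = +-56 at x = -30, then straight on to the doorway. The end itself has no rail.
- doorway (a point): middle of the doorway on the table top, (0, 0, 70); station axes. Opening 112 wide (y = +-56) and clear up to z = 119. White posts at x = -9 to 9, y = 56 to 70 on either side, 134 high; hinge rod between them, its top at z = 129.
- lip (a point): edge where the table ends, 15 mm past the flap plane, (15, 0, 70); station axes. From here a slippery chute floor slopes down at 28 degrees to an end wall at x = 135: a box whose centre is pushed past this edge tips over and slides down by itself. Clear side walls, clear roof x = 21 to 147, top z = 134.
- flap (a joint): orange flap, 106 wide, 49 tall, black lower edge, hung from the rod at x = 0, z = 125. Angle 0 = hanging shut, grows as the lower edge swings inwards (+x) and up; 1.4 = stop; it cannot swing outwards. 50 g, nearly frictionless, falls shut by itself when nothing props it. The box pushed against it opens it (under 1 N), and it drags over the box's top as the box passes.
- flap_edge (a point): lower edge of the flap, at mid-width, 49 mm from the hinge
- box_centre (a point): centre of the blue plastic slide box: 86 along its x, 100 along its y, 32 high. Loose, about 0.22 kg. Starts flat on the infeed table, its x roughly along the station's x, up to 20 mm off the middle line and turned up to 0.2 rad. With its centre over the lip its rear face is 28 mm short of the flap plane. At rest in the chute its centre is near (90, 0, 48), tilted 28 degrees.
- timer: white bench timer, 60x64x20, lying at the right front; bystander, leave alone (mm; origin under its centre)
- note_pad: block of yellow notes, 74x74x14, lying at the left; bystander, leave alone (mm; origin under its centre)
- petri_dish: petri dish with pink agar, diameter 90, 15 high, standing on the worktop beside the chute; bystander, leave alone (mm; origin under its centre)
- tape_roll: roll of cream tape lying flat, diameter 93, 25 high, on the worktop on the other side of the chute; bystander, leave alone (mm; origin under its centre)
- media_bottle: glass bottle with orange cap, diameter 56, 105 high, at the left; bystander, leave alone (mm; origin under its centre)
- carton: printed carton, 63x119x59, at the right; bystander, leave alone (mm; origin under its centre)
- slide_box: the same slide box; origin at the middle of its underside
Things that resemble listed ones, but are neither listed nor needed, are in the scene too. There is more than one size of the slide_box; the job needs the largest.

How it is judged:
By the outcome, as a careful person would: the job done as asked, in the order asked, and still so for the second after the job is handed in, with the robot touching nothing.
It also fails if it takes over 51 s, if anything falls off the work surface, if the arm or the gripper's body presses on something with over 40 N, if the wrist force passes 120 N, or if a joint passes its speed limit or range.

## Working session

There is one attempt and no reset: what is moved stays moved. The work goes in short steps, Python scripts to look and compute and a shell command to move; the robot and the scene stay as the last step left them, time stands still between calls to the robot, and variables do not carry over. Pictures are saved under pics/ and viewed, about 8 in all and at most 12, crops included, and the job is handed in when it is done.

```bash
mkdir -p pics; cat > h.py <<'E'
import numpy as np,cv2
from station import arm
def cam(n):
    d=arm.get_image(n); return d
def proj(d,P):
    P=np.atleast_2d(P); E=np.array(d["extrinsics"]); c=P@E[:3,:3].T+E[:3,3]
    f=200/np.tan(np.radians(d["fovy"])/2)
    return np.c_[d["cx"]+f*c[:,0]/-c[:,2], d["cy"]-f*c[:,1]/-c[:,2]]
def atz(d,uv,z):
    uv=np.atleast_2d(uv).astype(float); E=np.array(d["extrinsics"]);f=200/np.tan(np.radians(d["fovy"])/2)
    r=np.c_[(uv[:,0]-d["cx"])/f,-(uv[:,1]-d["cy"])/f,-np.ones(len(uv))]@E[:3,:3]
    o=-E[:3,:3].T@E[:3,3]; return o+r*((z-o[2])/r[:,2])[:,None]
E
python3 - <<'E'
from h import *
import pickle
for n in("scene","side","wrist"):
    d=cam(n);print({k:v for k,v in d.items() if k!="img"});cv2.imwrite(f"pics/{n}0.png",d["img"]);pickle.dump(d,open(n+"0.pkl","wb"))
s=arm.get_state();print(s)
E
```

```text
{'fovy': 43.36440473091921, 'cx': 321.7702999428514, 'cy': 199.63986661651833, 'extrinsics': array([[-0.68933047, -0.72437061,  0.01052221,  0.3764463 ],
       [ 0.50840446, -0.47336213,  0.7193422 , -0.38305509],
       [-0.51608954,  0.50121404,  0.69457619, -1.05225   ],
       [ 0.        ,  0.        ,  0.        ,  1.        ]])}
{'fovy': 44.44021299923091, 'cx': 318.51116037352904, 'cy': 201.29289132160034, 'extrinsics': array([[-0.99517748, -0.09619338,  0.01919931,  0.54443239],
       [ 0.0777123 , -0.65374495,  0.75271398, -0.12641915],
       [-0.05985465,  0.75057602,  0.65806767, -1.68503874],
       [ 0.        ,  0.        ,  0.        ,  1.        ]])}
{'fovy': 63.50941469463797, 'cx': 321.3400185337271, 'cy': 198.65492037658177, 'extrinsics': array([[ 0.42533534, -0.90503485, -0.00133271, -0.64934136],
       [ 0.86629526,  0.40755441, -0.28884586,  0.03747565],
       [ 0.26195872,  0.12170183,  0.95737469, -0.37910887],
       [ 0.        ,  0.        ,  0.        ,  1.        ]])}
{'t': 0.15, 'qpos': array([ 1.14511369,  0.32163686, -0.07008558,  1.45139571,  0.02259716,
        1.37078538, -0.05687307]), 'joint_velocities': array([-0.00058521, -0.00235415, -0.00070395, -0.00407709,  0.00150667,
        0.0019983 , -0.00171923]), 'joint_efforts': array([-7.51295397e-05, -4.94095445e+01, -3.82793499e-01, -3.14685917e+01,
        1.31015416e-02,  8.33844213e-03,  2.97632425e-05]), 'position': array([ 0.2765353 , -0.5878284 ,  0.24948457]), 'eef_rot': array([-6.91873047e-04,  9.75915287e-01,  2.18148652e-01, -1.97067645e-04]), 'contact_force': array([-0.3353726 , -0.28399134, -0.08667702]), 'moment': array([-0.01388081, -0.01699418,  0.04036759]), 'finger_gap': 1.0000971270817804}
```

View pics/scene0.png

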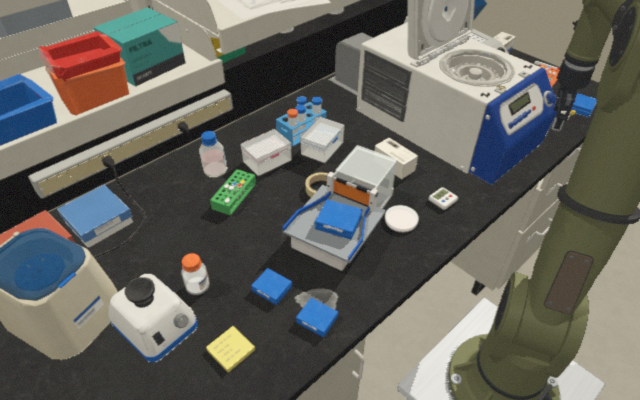

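View pics/side0.png

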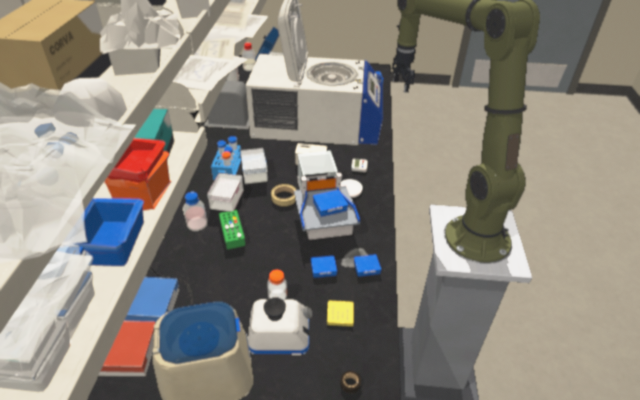

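Both views show the station with the blue box already on the table: scene around (340,218), side around (330,205). The posting direction is roughly -y in the world. Next I'll zoom in on both in one picture.

```bash
python3 - <<'E'
import cv2,numpy as np
a=cv2.imread("pics/scene0.png")[140:270,275:405];b=cv2.imread("pics/side0.png")[140:240,285:370]
A=cv2.resize(a,None,fx=4,fy=4,interpolation=cv2.INTER_CUBIC);B=cv2.resize(b,None,fx=5,fy=5,interpolation=cv2.INTER_CUBIC)[:520]
B=B[:, :280*2]
o=np.zeros((520,800,3),np.uint8);o[:,:]=0
A=cv2.resize(a,(440,440),interpolation=cv2.INTER_CUBIC);B=cv2.resize(b,(357,420),interpolation=cv2.INTER_CUBIC)
o[:440,:440]=A;o[:420,442:799]=B
for i in range(0,130,10):
    k=int(i*440/130);cv2.putText(o,str(275+i),(k,455),0,.35,(255,255,255));cv2.putText(o,str(140+i),(0,k+4),0,.35,(0,0,255))
for i in range(0,85,10):
    k=442+int(i*4.2);cv2.putText(o,str(285+i),(k,435),0,.35,(255,255,255))
for i in range(0,100,10): cv2.putText(o,str(140+i),(775,int(i*4.2)+4),0,.35,(0,0,255))
cv2.imwrite("pics/z.png",o)
E
```

```text
(no output)
```

View pics/z.png

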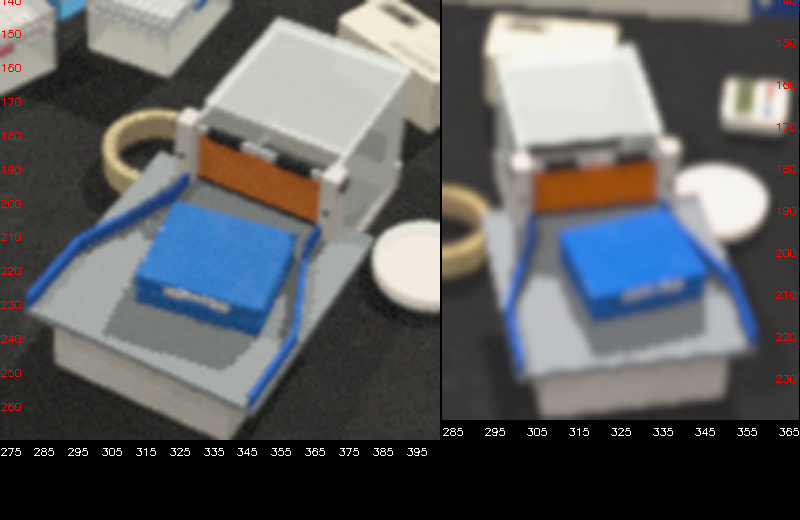

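```bash
cat > fit.py <<'E'
from h import *
import pickle
from scipy.optimize import least_squares
S=pickle.load(open("scene0.pkl","rb"));D=pickle.load(open("side0.pkl","rb"))
cs=lambda p:np.array(p)/(440/130)+[275,140]
cd=lambda p:(np.array(p)-[442,0])/4.2+[285,140]
mS=[[-185,96,70],[-185,-96,70],[0,63,134],[0,-63,134],[15,-96,70],[15,96,70]]
pS=cs([[28,305],[250,405],[190,113],[335,172],[373,237],[165,152]])
mD=[[-185,96,70],[-185,-96,70],[0,63,134],[0,-63,134]]
pD=cd([[522,375],[757,347],[522,160],[670,147]])
def T(q,m):
    c,s=np.cos(q[3]),np.sin(q[3]);m=np.array(m)/1000.
    return m@np.array([[c,s,0],[-s,c,0],[0,0,1]])+q[:3]
def fit(mS,pS,mD,pD,q0):
    f=lambda q:np.r_[proj(S,T(q,mS))-pS,proj(D,T(q,mD))-pD].ravel()
    r=least_squares(f,q0,loss="soft_l1");return r.x,f(r.x).reshape(-1,2).round(1)
st,e=fit(mS,pS,mD,pD,[.55,-.1,0,-1.7]);print("station",st.round(4),e.tolist())
bm=[[43,50,32],[43,-50,32],[-43,-50,32],[-43,50,32],[-43,50,0],[-43,-50,0]]
bx,e=fit(bm,cs([[178,200],[297,235],[262,315],[137,285],[137,303],[262,333]]),bm,cd([[560,233],[667,208],[707,270],[590,302],[595,322],[705,293]]),[st[0],st[1]+.1,.07,st[3]])
print("box",bx.round(4),e.tolist())
c,s=np.cos(st[3]),np.sin(st[3]);R=np.array([[c,s],[-s,c]])
print("box in station",(R@(bx[:2]-st[:2])*1000).round(1),bx[3]-st[3])
np.save("st.npy",st);np.save("bx.npy",bx)
E
python3 fit.py
```

```text
station [ 5.4930e-01 -1.0970e-01 -3.0000e-04 -1.2957e+00] [[-0.9, 0.2], [0.9, 1.6], [-0.0, 0.7], [0.2, 0.3], [0.8, 0.1], [-0.9, -0.4], [-1.4, -0.6], [-0.4, -0.3], [-0.2, -0.4], [-0.0, -0.8]]
box [ 0.5124 -0.029   0.0648 -1.1214] [[-0.6, 0.1], [1.1, -0.4], [1.0, -0.6], [-0.4, -2.6], [-0.5, 0.8], [0.3, 2.7], [-1.1, -0.3], [0.2, -0.4], [0.2, 0.2], [0.4, -0.9], [-1.0, 1.3], [0.2, 1.7]]
box in station [-87.7 -13.6] 0.17423274026987157
```

```bash
cat > go.py <<'E'
import sys;from h import *
from scipy.spatial.transform import Rotation as Ro
st=np.load("st.npy");x,y,z=[float(a)/1000 for a in sys.argv[1:4]]
s=arm.get_state();q=s["eef_rot"];R=Ro.from_quat([q[1],q[2],q[3],q[0]]);Z=Ro.from_euler("z",st[3])
p=np.r_[st[:2],0]+Z.apply([x,y,z])
best=None
for k in(0,np.pi):
    t=Ro.from_euler("z",st[3]+k)*Ro.from_euler("x",np.pi)
    r=(R.inv()*t).as_rotvec()
    if best is None or np.linalg.norm(r)<np.linalg.norm(best): best=r
now=Z.inv().apply(s["position"]-np.r_[st[:2],0])*1000
print("t",s["t"],"now station",now.round(1),"j7",s["qpos"][6].round(2),"F",Z.inv().apply(s["contact_force"]).round(1),"gap",s["finger_gap"])
print("rot",(np.degrees(best)/5).round(2),"shift",(R.inv().apply(p-s["position"])/.025).round(2),"world",p.round(3))
E
python3 go.py -172 -10 250
```

```text
t 0.15 now station [ 386.  -392.4  249.5] j7 -0.06 F [ 0.2 -0.4 -0.1] gap 1.0000971270817804
rot [-1.000e-02 -1.000e-02 -1.611e+01] shift [ 1.875e+01 -1.951e+01  1.000e-02] world [0.493 0.053 0.25 ]
```

```bash
python3 -m jog '[[0,0,-1.6,1.4,-1.4,0,60],[0,0,-3.2,2.8,-2.8,0,60],[0,0,-4.8,4.1,-4.3,0,60],[0,0,-6.4,5.5,-5.7,0,60],[0,0,-8,6.8,-7.1,0,60]]'; python3 go.py -172 -10 250
```

```text
t: 0.65
position: [0.3552, -0.3526, 0.2495]
eef_rot: [-0.001, 0.841, 0.541, 0.0]
contact_force: [1.2, 0.6, 0.3]
finger_gap: 0.602
t 0.65 now station [ 181.  -252.7  249.5] j7 0.3 F [-0.2  1.3  0.3] gap 0.6018668798174098
rot [-0.01 -0.02 -8.04] shift [17.05 -1.7  -0.  ] world [0.493 0.053 0.25 ]
```

```bash
python3 -m jog '[[0,0,-1.6,1.9,-0.2,0,60],[0,0,-3.2,3.8,-0.4,0,60],[0,0,-4.8,5.7,-0.6,0,60],[0,0,-6.4,7.6,-0.8,0,60],[0,0,-8,9.5,-1,0,60]]'; python3 go.py -172 -10 250
```

```text
t: 1.15
position: [0.4308, -0.1241, 0.2498]
eef_rot: [-0.0, 0.603, 0.798, 0.0]
contact_force: [0.7, -1.0, -0.0]
finger_gap: 0.598
t 1.15 now station [ -18.3 -117.9  249.8] j7 0.55 F [ 1.2  0.4 -0. ] gap 0.5981394866518477
rot [-0.   -0.01  0.02] shift [ 6.14  4.33 -0.01] world [0.493 0.053 0.25 ]
```

```bash
python3 -m jog '[[0,0,0,1.5,1.1,0,60],[0,0,0,3,2.1,0,60],[0,0,0,4.6,3.2,0,60],[0,0,0,6.1,4.3,0,60],[0,0,0,6.1,4.3,0,60]]'; python3 go.py -172 -10 104; python3 - <<'E'
from h import *
import pickle
d=cam("wrist");pickle.dump(d,open("w1.pkl","wb"));st=np.load("st.npy");bx=np.load("bx.npy")
im=d["img"].copy()
def T(q,m):
    c,s=np.cos(q[3]),np.sin(q[3]);m=np.array(m)/1000.
    return m@np.array([[c,s,0],[-s,c,0],[0,0,1]])+q[:3]
for q,m in((st,[[-185,96,70],[-185,-96,70],[0,63,134],[0,-63,134],[15,96,70],[15,-96,70]]),(bx,[[43,50,32],[43,-50,32],[-43,-50,32],[-43,50,32]])):
    for p in proj(d,T(q,m)): print(p.round(0)); cv2.drawMarker(im,tuple(int(v) for v in p),(0,255,255),1,14)
cv2.imwrite("pics/w1.png",im)
E
```

```text
t: 1.65
position: [0.4931, 0.0597, 0.2502]
eef_rot: [-0.001, 0.598, 0.801, 0.002]
contact_force: [0.0, -0.8, 0.3]
finger_gap: 0.598
t 1.65 now station [-178.3   -8.   250.2] j7 0.11 F [ 0.7 -0.2  0.3] gap 0.598160662863852
rot [ 0.02 -0.05  0.15] shift [-0.28 -0.09  5.85] world [0.493 0.053 0.104]
[429. 176.]
[230. 173.]
[395. 383.]
[260. 382.]
[410. 347.]
[242. 346.]
[371. 309.]
[273. 323.]
[254. 246.]
[360. 230.]
```

View pics/w1.png

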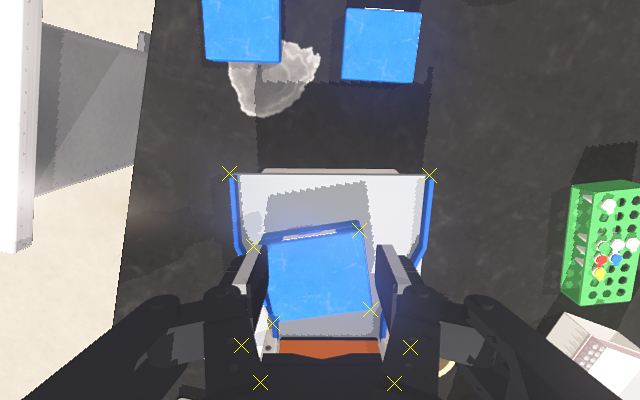

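The wrist view agrees with the fit: the table-end corners at (230,174) and (429,175) sit on the markers. The box's rear edge runs (262,237) to (358,222), a few mm nearer the open end than I fitted. It's safe to descend behind the box.

```bash
python3 -m jog '[[0,0,0.1,0,-0.1,1.5,60],[0,0,0.1,0,-0.1,3,60],[0,0,0.1,0,-0.1,4.5,60],[0,0,0.1,0,-0.1,5.8,60],[0,0,0.1,0,-0.1,5.8,60]]'; python3 go.py -150 -12 104;python3 - <<'E'
from h import *
d=cam("side");e=cam("scene")
o=np.hstack([cv2.resize(d["img"][130:240,270:390],(400,367),interpolation=cv2.INTER_CUBIC),cv2.resize(e["img"][140:270,270:410],(400,371),interpolation=cv2.INTER_CUBIC)[:367]])
cv2.imwrite("pics/d1.png",o)
E
```

```text
t: 2.2
position: [0.4861, 0.0534, 0.1005]
eef_rot: [-0.005, 0.604, 0.797, -0.002]
contact_force: [-1.2, 0.1, -0.2]
finger_gap: 0.601
t 2.2 now station [-174.2  -16.5  100.5] j7 -0.0 F [-0.4 -1.1 -0.2] gap 0.6007116372067539
rot [-0.11 -0.05 -0.02] shift [-0.97  0.18 -0.14] world [0.497 0.031 0.104]
```

View pics/d1.png

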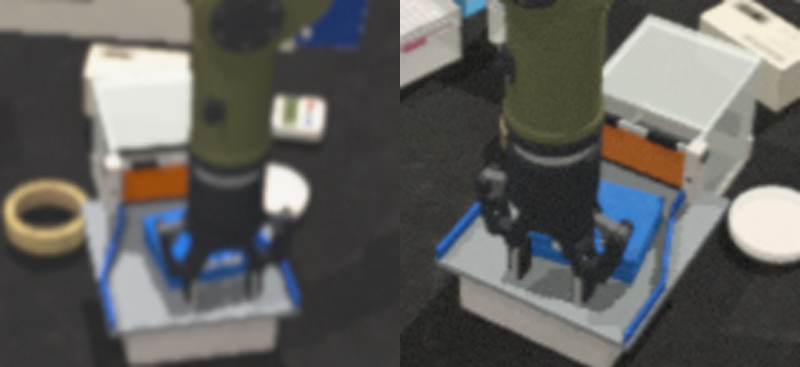

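Fingers are behind the box and above the table, with nothing touched yet. I'll start pushing slowly.

```bash
python3 -m jog '[[0,0,0,-0.5,0.1,-0.1,60],[0,0,0,-0.9,0.2,-0.1,60],[0,0,0,-1.2,0.2,-0.1,60],[0,0,0,-1.5,0.25,-0.1,60],[0,0,0,-1.8,0.3,-0.1,60]]'; python3 -m jog '[[0,0,0,-0.3,0.05,0,60],[0,0,0,-0.5,0.1,0,60],[0,0,0,-0.7,0.15,0,60],[0,0,0,-0.7,0.15,0,60]]'; python3 go.py -100 0 104;python3 - <<'E'
from h import *
d=cam("wrist");cv2.imwrite("pics/w2.png",d["img"])
st=np.load("st.npy");np.save("w2E.npy",0)
import pickle;pickle.dump(d,open("w2.pkl","wb"))
E
```

```text
t: 2.8
position: [0.51, 0.0128, 0.1079]
eef_rot: [-0.001, 0.604, 0.797, 0.001]
contact_force: [1.1, 1.7, 1.2]
finger_gap: 0.602
t: 3.2
position: [0.5185, -0.0042, 0.1076]
eef_rot: [-0.001, 0.604, 0.797, 0.001]
contact_force: [0.3, 0.1, 1.1]
finger_gap: 0.596
t 3.2 now station [-109.9   -0.9  107.6] j7 0.1 F [0.  0.3 1.1] gap 0.5959079545477839
rot [-0.   -0.03 -0.03] shift [-0.4   0.04  0.14] world [ 0.522 -0.013  0.104]
```

View pics/w2.png

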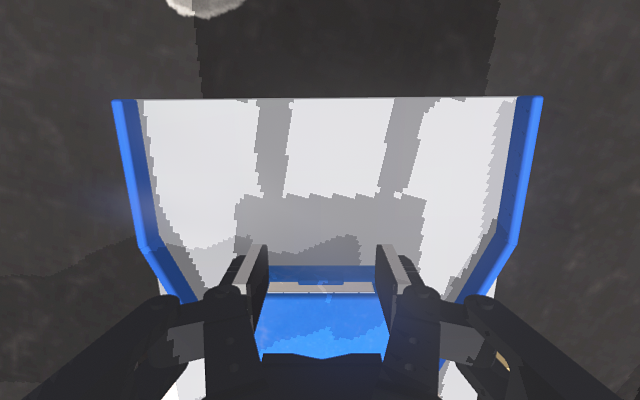

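The box's rear edge (rows about 266-292, columns 255-385) is now square to the fingers. I'll check the box's sideways offset from the two outer cameras.

```bash
python3 - <<'E'
from h import *
st=np.load("st.npy");c,s=np.cos(st[3]),np.sin(st[3])
def T(m):
    m=np.array(m)/1000.;return m@np.array([[c,s,0],[-s,c,0],[0,0,1]])+st[:3]
o=[]
for n,(x0,y0) in(("side",(285,150)),("scene",(285,155))):
    d=cam(n);k=4;w,h=100,90
    im=cv2.resize(d["img"][y0:y0+h,x0:x0+w],None,fx=k,fy=k,interpolation=cv2.INTER_CUBIC)
    for cy,col in((0,(0,255,255)),):
        q=(proj(d,T([[-99,50,102],[-13,50,102],[-13,-50,102],[-99,-50,102]]))-[x0,y0]+.5)*k
        cv2.polylines(im,[q.astype(int)],True,col,1)
    o.append(im)
cv2.imwrite("pics/s2.png",np.hstack(o))
E
```

```text
(no output)
```

View pics/s2.png

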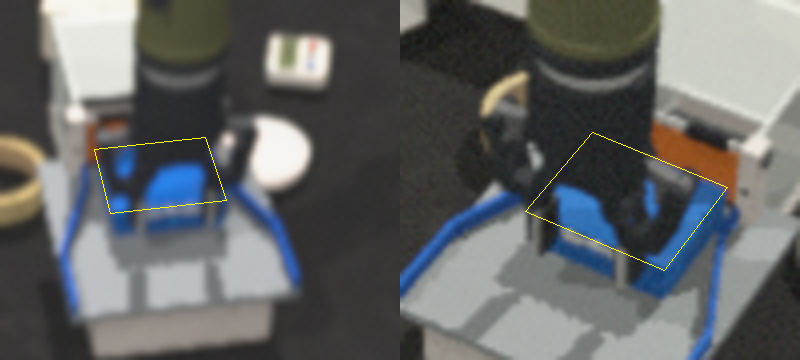

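The box matches the centred, square outline (rear face -99, front -13) to a few mm. Pushing on through the flap.

```bash
python3 -m jog '[[0,0,0,-0.3,0.05,0,60],[0,0,0,-0.6,0.1,0,60],[0,0,0,-0.9,0.1,0,60],[0,0,0,-1.2,0.1,0,60],[0,0,0,-1.5,0.1,0,60]]'; python3 go.py -45 0 106
```

```text
t: 3.85
position: [0.531, -0.0392, 0.1077]
eef_rot: [-0.001, 0.604, 0.797, 0.001]
contact_force: [-0.4, 1.2, 1.3]
finger_gap: 0.6
t 3.85 now station [-72.9   1.6 107.7] j7 0.15 F [-1.3 -0.1  1.3] gap 0.6003634988565588
rot [-0.   -0.03 -0.01] shift [-1.12 -0.06  0.06] world [ 0.537 -0.066  0.106]
```

```bash
python3 -m jog '[[0,0,0,-0.3,0,0,60],[0,0,0,-0.6,0,0,60],[0,0,0,-0.9,-0.05,0,60],[0,0,0,-1.1,-0.05,0,60]]'; python3 go.py -30 0 106
python3 - <<'E'
from h import *
o=[cv2.resize(cam(n)["img"][150:240,x:x+100],None,fx=4,fy=4,interpolation=cv2.INTER_CUBIC) for n,x in(("side",285),("scene",300))]
cv2.imwrite("pics/s3.png",np.hstack(o))
E
```

```text
t: 4.25
position: [0.5372, -0.067, 0.1075]
eef_rot: [-0.001, 0.604, 0.797, 0.001]
contact_force: [-0.5, 0.3, 0.3]
finger_gap: 0.602
t 4.25 now station [-44.4  -0.  107.5] j7 0.2 F [-0.4 -0.4  0.3] gap 0.6020768416345962
rot [-0.01 -0.03 -0.02] shift [-0.58  0.    0.06] world [ 0.541 -0.081  0.106]
```

View pics/s3.png

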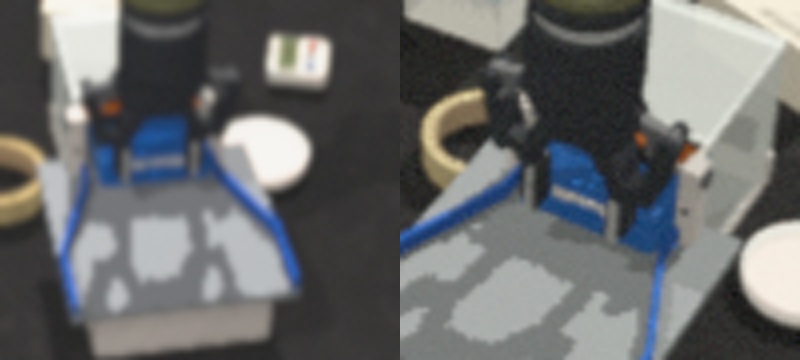

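The box is through the doorway with its rear face about 30 mm short of the flap plane, and the fingers are clear of the posts. Now the final push past the lip and an immediate withdrawal.

```bash
python3 -m jog '[[0,0,0,-0.35,0,0,60],[0,0,0,-0.65,0,0,60],[0,0,0,0.2,0,0,60],[0,0,0,1.5,0,0,60],[0,0,0,2.8,0,0,60]]'; python3 go.py -150 0 106
python3 - <<'E'
from h import *
o=[cv2.resize(cam(n)["img"][150:240,x:x+100],None,fx=4,fy=4,interpolation=cv2.INTER_CUBIC) for n,x in(("side",285),("scene",300))]
cv2.imwrite("pics/s4.png",np.hstack(o))
E
```

```text
t: 4.85
position: [0.5185, -0.0002, 0.1076]
eef_rot: [-0.001, 0.605, 0.796, 0.001]
contact_force: [0.3, 0.6, -0.0]
finger_gap: 0.603
t 4.85 now station [-113.8    0.2  107.6] j7 0.09 F [-0.5  0.4 -0. ] gap 0.6026659984841076
rot [-0.   -0.02 -0.06] shift [ 1.45 -0.01  0.07] world [0.509 0.035 0.106]
```

View pics/s4.png

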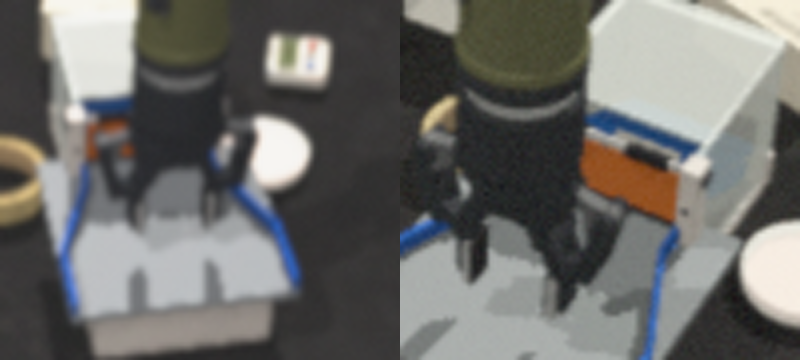

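The box has gone into the chute and the flap hangs orange and shut. I'll raise the arm clear and take a last look.

```bash
python3 -m jog '[[0,0,0,0.8,0,-1,60],[0,0,0,1.6,0,-2.5,60],[0,0,0,2.5,0,-4.3,60],[0,0,0,3.5,0,-6,60],[0,0,0,3.5,0,-6,60]]'; python3 -m jog '[[0,0,0,0,0,0,60],[0,0,0,0,0,0,60],[0,0,0,0,0,0,60],[0,0,0,0,0,0,60],[0,0,0,0,0,0,60]]'
python3 - <<'E'
from h import *
o=[cv2.resize(cam(n)["img"][130:275,x:x+145],(400,400),interpolation=cv2.INTER_CUBIC) for n,x in(("side",250),("scene",290))]
cv2.imwrite("pics/s5.png",np.hstack(o))
E
```

```text
t: 5.45
position: [0.4964, 0.0923, 0.2648]
eef_rot: [0.003, 0.6, 0.8, 0.005]
contact_force: [1.0, 0.7, -0.1]
finger_gap: 0.603
t: 5.95
position: [0.4961, 0.0917, 0.2638]
eef_rot: [0.002, 0.6, 0.8, 0.004]
contact_force: [-0.3, 0.8, -0.1]
finger_gap: 0.601
```

View pics/s5.png

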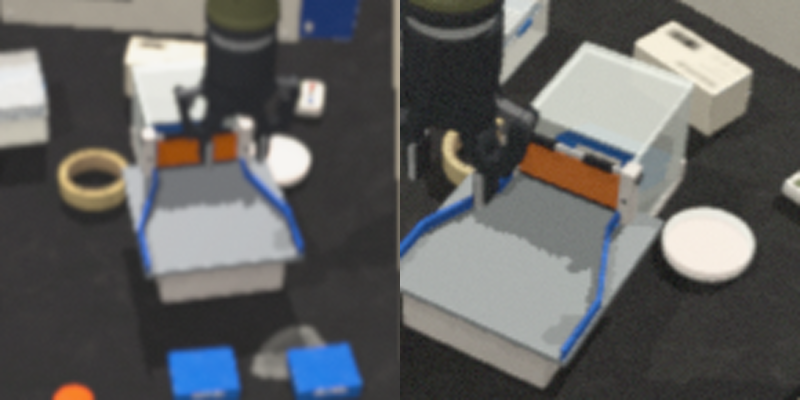

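The flap looks shut and the bystanders unmoved. One overlay to check the box's rest pose and the flap angle against the expected geometry.

```bash
python3 - <<'E'
from h import *
st=np.load("st.npy");c,s=np.cos(st[3]),np.sin(st[3])
def T(m):
    m=np.array(m)/1000.;return m@np.array([[c,s,0],[-s,c,0],[0,0,1]])+st[:3]
a=np.radians(28);ca,sa=np.cos(a),np.sin(a)
B=lambda p:[90+p[0]*ca+p[2]*sa,p[1],48-p[0]*sa+p[2]*ca]
o=[]
for n,x0,y0 in(("scene",310,140),("scene",310,140)):
    d=cam(n);im=cv2.resize(d["img"][y0:y0+90,x0:x0+90],(400,400),interpolation=cv2.INTER_CUBIC);k=400/90
    if o:
        for P,col in((T([B(p) for p in[(43,50,16),(43,-50,16),(-43,-50,16),(-43,50,16)]]),(0,255,255)),(T([[0,53,125],[0,-53,125],[0,-53,76],[0,53,76]]),(0,255,0))):
            cv2.polylines(im,[((proj(d,P)-[x0,y0]+.5)*k).astype(int)],True,col,1)
    o.append(im)
cv2.imwrite("pics/s6.png",np.hstack(o))
E
```

```text
(no output)
```

View pics/s6.png

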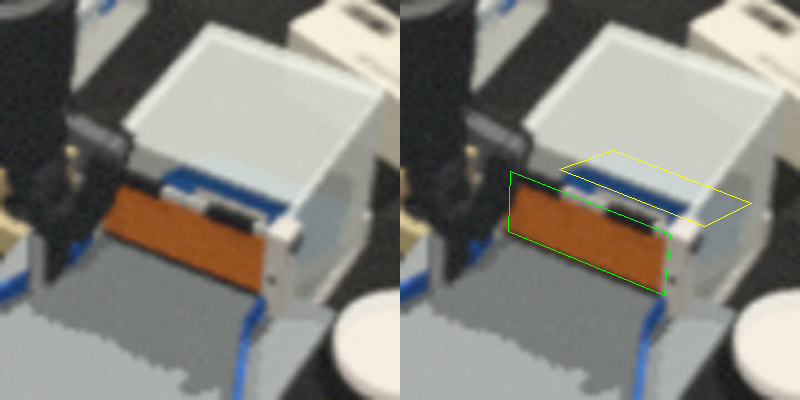

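```bash
python3 -c "
from station import arm
print(arm.close_job(),arm.get_state()['t'])"
```

```text
the job is handed in; nothing more can be done
the job is handed in; nothing more can be done
```

The job is done and handed in at about 6 s of robot time, against the 51 s limit. The blue slide box is in the clear chute and the orange flap hangs closed behind it.

I pushed the box with the two fingertips, which squared it up and brought it onto the middle line. The box itself opened the flap. I stopped with the fingers about 17 mm short of the flap plane, pulled back, and raised the arm clear.

**Last checks:**
- **Flap:** its outline in the scene view matches the closed position.
- **Box:** the blue visible behind the flap agrees with the expected rest pose. The clear roof hides most of the box, so I did not measure its pose fully.
- **Other things:** the tape roll, petri dish, carton, timer and the two smaller boxes looked unmoved in the last views. The note pad was out of frame and only the cap of the media bottle showed, but the arm never went near either.
- **Force and contact:** the tool force readings at the end of each move stayed under about 3 N. At hand-in the gripper was clear of everything.

Only one thing disagreed: during the first push the fingers ended about 8 mm farther sideways than commanded. That happened to centre the box, and I checked its position before pushing on.

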